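Fit the filter cassette in the bench dust extractor

ROBOT

A 6-joint arm with a two-finger parallel gripper is mounted at the origin on the work surface. World frame = base frame: x ahead of the robot, y to its left, z up, the work surface at z = 0. Lengths are in m, angles in rad, forces in N, time in s.
With the tool pointing down it reaches from about 0.375 to 0.975 m from the base axis. Payload 3.8 kg.
Tool frame: the origin (TCP) lies between the finger pads; the fingertips stand 19 mm ahead of it and the grasp point (between the pads) is the TCP (robot.tips_ahead is the z of the fingertips in the tool frame, in m); z points along the fingers, y is the line along which they close (so a half turn about z gives the same grasp; the last joint's range is limited). The gripper opens to 88 mm and grips with 3 to 60 N. Pads are 18 mm wide; open, the fingers measure 123 mm over their backs; the gripper's body (75 mm by 187 mm) begins 45 mm behind the grasp point.
Start: joints at [-1.299, 0.264, 1.604, -0, 1.274, -0.037], TCP at [0.205, -0.643, 0.258] pointing down, gripper open.
Joint ranges: [-2.63, 2.63], [-0.94, 2.18], [0.31, 2.57], [-1.31, 4.45], [0, 2.66], [-2.55, 2.55]. Speed limits (rad/s): [2.57, 2.57, 3.14, 3.14, 3.14, 3.14].

INTERFACE

Orientations are given as a rotation vector (axis times angle).
In Python, from station import get_obs, eyes, order, robot gives the robot as it stands.
- The arm moves only by the shell command python3 -m inch 'ROWS'. ROWS is text: rows parted by semicolons, each of 7 numbers parted by spaces: the closure, from 0 (fully open) to 1 (shut), then the shift along the world's x, y, z each as a share of 0.3 m, from -1 to 1, then the turn, a rotation vector about the world's x, y, z each as a share of 90 degrees, from -1 to 1. A call has 1 to 12 rows; each row shifts and turns the commanded pose from where the row before left it; what a row does not reach is not made up. A row lasts 1/10 s, in which the tool goes at most 50 mm and 8.59 degrees, less where a joint would pass 70% of its speed; a pose out of reach is approached as far as the arm can. A call with a number of a shift or a turn outside -1 to 1 is refused whole. A call with a gripper value outside its range is refused whole. The fingers move at their own pace and stop on an object; the grip force is fixed at half the most. Time passes only in rows, so rows that do not move let the fingers close. It gives the time, the measured TCP pose, the force, the opening and the grip force at its end, in the units of the state.
- get_obs(): the state, without advancing time (a new reading comes with each control period).
- eyes.grab_frame(name): name is "scene" or "side" or "wrist"; returns a dict with "img" (420x560x3 uint8, red, green, blue), "vfov" (degrees; the focal length in pixels is half the picture's height over the tangent of half this angle, whatever the lens; pixels are square), "cx", "cy" (the principal point, pixels), "dist" ([k1, k2, p1, p2, k3] as OpenCV has them; the pictures are not rectified), "xyz" and "rotation" of the camera in the world; the wrist camera has in their place "mount" (4x4, takes a point from camera to tool coordinates, whose origin is the TCP and whose axes are the flange's). Camera axes: x right, y up, looking along -z (the intrinsics and any distortion apply to the point x, -y, -z); pixel columns grow to the right and rows downward; lengths in m; the calibration is good to about 2 mm. A picture is of the moment at which its call begins: read the wrist's pose just before it. There is no depth.
- order.close_job(): hands the job in; it is judged then, once.
The state is a dict: "clock": time; "joint_positions": joint angles; "qvel": joint speeds; "joint_efforts": joint torques, N m; "position": TCP position; "eef_rot": TCP orientation; "force": force on the tool from outside, world axes, zero at the start; "torque": the same for the moment, N m; "width": finger opening in m; "finger_force": force on a finger pad.
Only numpy, scipy, OpenCV 4.12 (cv2) and the standard library are available. Lean on these libraries where they do the work, as an engineer would, in place of code of your own. Each camera call takes 0.05 s, during which the arm holds its last target. There are 200 camera calls.

TASK

Put the filter in the bench dust extractor: swing the grey bay door wide open by its red handle post, slide the flat filter cassette along the bench into the slot behind it until it is fully home against the stop, then swing the door completely shut and press the green start button. Leave the other things on the bench where they are.

Things in the scene. Friction and masses are not known exactly. Their poses are not given: they have to be found in the camera images.
- extractor: Blue bench dust extractor, fixed. Origin: middle of the filter bay's mouth, on the table, in the door's plane; x points into the bay (the push direction), y along the shut door towards the hinge, z up. Bay: x 0 to 200 mm, 170 mm wide, 58 mm high; open above from x = 0 to 50 mm, roofed beyond. Fan housing behind: x 200 to 400 mm, 240 mm wide, 250 mm high plus a pipe on top.
- slot_mouth (a point): Middle of the slot's narrow entrance: extractor x = 30 mm, y = 0, 12 mm above the table. Yellow cheeks, 28 mm high, narrow the way from about 150 mm (at x = 0) to the slot width of 113 mm here. The slot is 28 mm high, its floor is the table itself, and it ends at a stop at extractor x = 178 mm.
- bay_door (a joint): Hinge angle of the bay door, rad: 0 shut, growing to 2.0 as it opens away from the bay; stays where it is left; may start ajar. Grey panel with a yellow plate, 158 mm wide, 12 mm thick, 3 to 58 mm above the table. About 1.6 rad or more clears the cassette's path.
- door_hinge (a point): Point at table height on the door's vertical hinge axis; extractor frame x = 0, y = 83 mm.
- door_handle (a point): Grip point of the handle: upright round red post, 14 mm diameter, 14 to 84 mm above the table, its axis 34 mm off the door's face, 132 mm from the hinge line. The point is on its axis, 60 mm up. A 10 mm thick stub 20 mm up joins it to the door. Door shut: extractor x = -47 mm, y = -49 mm. Site axes turn with the door: x towards the panel, y towards the hinge.
- cassette: Filter cassette, loose: flat slab, aluminium frame, white pleats, 150 (x) by 110 (y) by 24 mm (z), about 0.45 kg. Origin: centre of its underside. Starts on the table in front of the door, outside its swing, x axis roughly along the extractor's x. Fully home its origin is at extractor x = 103 mm, y = 0: rear edge 28 mm inside the door plane.
- start (a joint): Travel of the start button, m: 0 up, 0.006 fully pressed; springs back. About 5 N to press fully.
- start_top (a point): Centre of the top face of the green start button, 34 mm diameter, pressed downwards, on the roof of the filter bay (extractor frame x = 125 mm, y = 0).
- gear: Bystander: steel gear wheel lying flat, 94 mm diameter, 30 mm high at the hub. Origin: centre of its underside.
- flange: Bystander: dark steel flange, 92 mm diameter, 34 mm high. Origin: centre of its underside.
- screwdriver: Bystander: screwdriver lying down, 200 mm long. Origin: centre of its underside, x along its length.
- oil_bottle: Bystander: amber oil bottle standing, 64 mm diameter, 150 mm high. Origin: centre of its underside.
- spray_can: Bystander: blue and yellow spray can standing, 60 mm diameter, 170 mm high. Origin: centre of its underside.
- mug: Bystander: white mug standing, 80 mm diameter, 95 mm high. Origin: centre of its underside.
There are look-alikes about, which are no part of the job. What is meant by the cassette is not brown, and is the smaller of those in its own colour.

How it is judged:
By the outcome, as a careful person would: the job done as asked, in the order asked, and still so for the second after the job is handed in, with the robot touching nothing.
It also fails if it takes over 72 s, if anything falls off the work surface, if the arm or the gripper's body presses on something with over 40 N, if the wrist force passes 120 N, or if a joint passes its speed limit or range.

## Working session

There is one attempt and no reset: what is moved stays moved. The work goes in short steps, Python scripts to look and compute and a shell command to move; the robot and the scene stay as the last step left them, time stands still between calls to the robot, and variables do not carry over. Pictures are saved under pics/ and viewed, at most 10 in all, crops included, and the job is handed in when it is done.

```bash
ls; mkdir -p pics; cat > h.py <<'E'
import numpy as np, cv2
from station import get_obs, eyes, order, robot
from scipy.spatial.transform import Rotation as R
def grab(n):
    o=get_obs(); f=eyes.grab_frame(n)
    if 'mount' in f:
        T=np.eye(4);T[:3,:3]=R.from_rotvec(o['eef_rot']).as_matrix();T[:3,3]=o['position'];M=T@np.array(f['mount'])
        f['C']=M[:3,3];f['Rm']=M[:3,:3]
    else:
        f['C']=np.array(f['xyz']);r=np.array(f['rotation']);f['Rm']=r if r.shape==(3,3) else R.from_rotvec(r).as_matrix()
    h=f['img'].shape[0];fl=h/2/np.tan(np.radians(f['vfov'])/2)
    f['K']=np.array([[fl,0,f['cx']],[0,fl,f['cy']],[0,0,1.]]);f['D']=np.array(f['dist'],float)
    return f
def plane(f,px,z):
    p=cv2.undistortPoints(np.array(px,float).reshape(-1,1,2),f['K'],f['D'])[:,0]
    d=np.c_[p[:,0],-p[:,1],-np.ones(len(p))]@f['Rm'].T
    return f['C']+d*((z-f['C'][2])/d[:,2])[:,None]
def proj(f,P):
    q=(np.array(P,float).reshape(-1,3)-f['C'])@f['Rm']
    return cv2.projectPoints(q*[1,-1,-1],np.zeros(3),np.zeros(3),f['K'],f['D'])[0][:,0]
E
python3 - <<'E'
from h import *
o=get_obs();print(o)
for n in('scene','side'):
    f=grab(n);print(n,f['vfov'],f['cx'],f['cy'],f['dist'],f['C'],f['rotation'])
    cv2.imwrite(f'pics/{n}0.png',cv2.resize(f['img'][...,::-1],(800,600),interpolation=cv2.INTER_CUBIC))
E
```

```text
pics
{'clock': 0.0, 'joint_positions': array([-1.29891845e+00,  2.64752903e-01,  1.60535051e+00, -5.47067239e-05,
        1.27371347e+00, -3.69022649e-02]), 'qvel': array([ 1.06932462e-03, -3.18568374e-04, -5.18123542e-05,  1.75407030e-04,
       -1.23420086e-04, -6.29473854e-04]), 'joint_efforts': array([ 2.40827630e-04, -5.02115500e+01, -3.56873560e+01,  7.30209332e-02,
        2.93785078e-02, -2.05830770e-04]), 'position': array([ 0.20493223, -0.64244065,  0.25640082]), 'eef_rot': array([-3.10204452e+00, -4.82792310e-01,  4.90767386e-04]), 'force': array([-0.41408453, -0.31587629, -0.53446966]), 'torque': array([0.01793847, 0.07195907, 0.01701181]), 'finger_force': 0.0, 'width': 0.08823901050623598}
scene 57.597366474055704 269.29091515069143 204.33580415570123 [-0.04028127  0.          0.          0.          0.        ] [0.8790638  0.58969023 0.89917129] [0.22634219 0.7789784  2.4331957 ]
side 45.517717846376755 281.163180355216 214.978392307688 [-0.02449579  0.          0.          0.          0.        ] [ 1.47691337 -0.2176347   0.89432451] [0.75974178 0.5560894  1.12231696]
```

View pics/scene0.png

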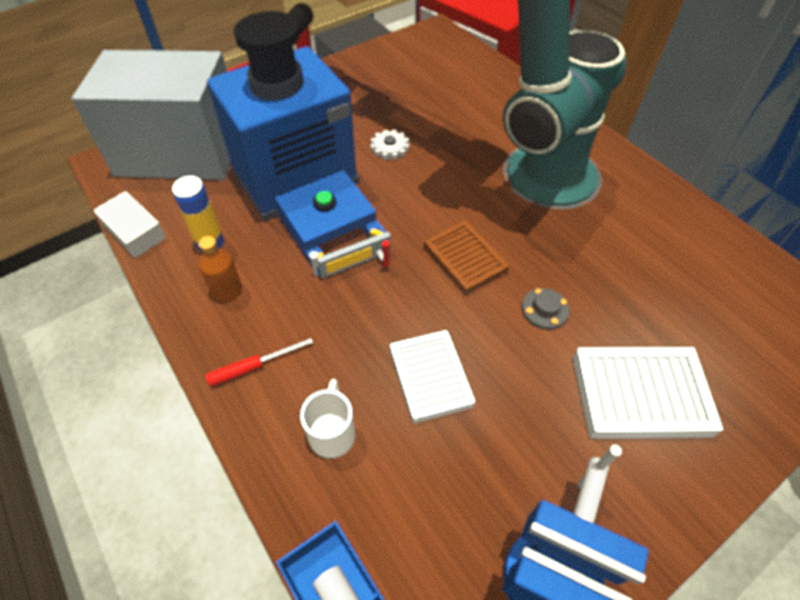

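View pics/side0.png

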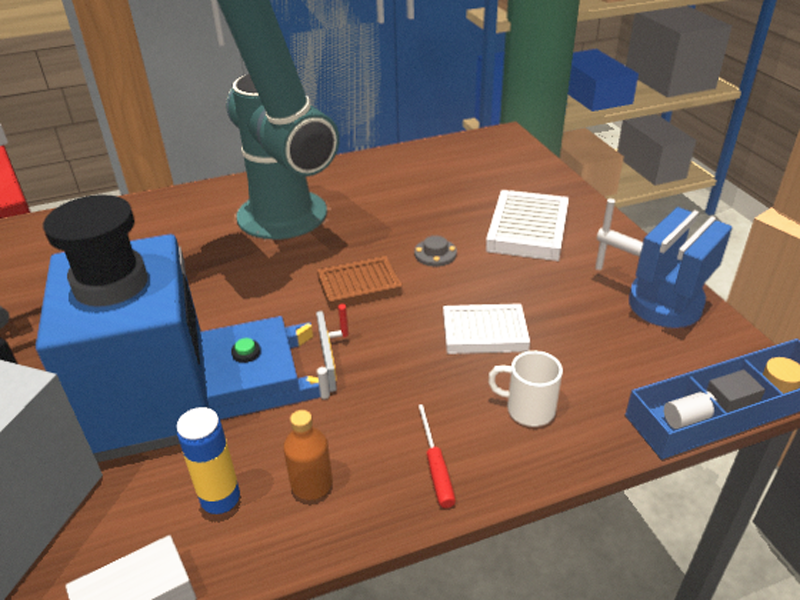

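The scene view shows three pleated slabs: brown at (465,255), large white at (648,392) and small white at (430,375), plus a plain white box at (128,222). The small white one fits, since it isn't brown, is the smaller of the white ones and lies in front of the door. The extractor's button is at (324,200), the red post at (386,255) and the hinge post at (317,262). In the side view the button is at (246,348), the post at (343,320) and the hinge at (323,383). I'll confirm this in an enlarged crop while measuring.

```bash
cat >> h.py <<'E'
def tri(fs,pxs):
    A=np.zeros((3,3));b=np.zeros(3)
    for f,p in zip(fs,pxs):
        a=plane(f,p,0)[0]-f['C'];a/=np.linalg.norm(a);P=np.eye(3)-np.outer(a,a);A+=P;b+=P@f['C']
    return np.linalg.solve(A,b)
def blobs(f,lo,hi,amin=15):
    m=cv2.inRange(cv2.cvtColor(f['img'],cv2.COLOR_RGB2HSV),lo,hi)
    n,l,s,c=cv2.connectedComponentsWithStats(m)
    return m,l,[(i,s[i],c[i]) for i in range(1,n) if s[i,4]>=amin]
E
python3 - <<'E'
from h import *
S,D=grab('scene'),grab('side')
g=[]
for f in(S,D):
    _,_,b=blobs(f,(50,120,80),(75,255,255)); print('green',[(x[1],x[2]) for x in b]); g.append(max(b,key=lambda x:x[1][4])[2])
    m,l,b=blobs(f,(0,180,90),(6,255,255)) ; print('red',[(x[1]) for x in b])
print('button',tri([S,D],g))
for f,c in((S,(301,262)),(D,(340,230))):
    m,l,b=blobs(f,(0,0,140),(179,70,255),100)
    i=l[int(c[1]),int(c[0])]; print('lab',i)
    mm=(l==i).astype(np.uint8);k=cv2.findContours(mm,0,2)[0];k=max(k,key=cv2.contourArea)
    q=cv2.approxPolyDP(cv2.convexHull(k),6,True)[:,0];print(q.tolist());print(plane(f,q,.024).round(4).tolist())
a=cv2.resize(S['img'][150:200,190:290],(800,400),interpolation=2)
b=cv2.resize(S['img'][225:300,255:345],(240,200),interpolation=2);c=cv2.resize(D['img'][205:290,180:250],(165,200),interpolation=2)
o=np.zeros((600,800,3),np.uint8);o[:400]=a;o[400:,:240]=b;o[400:,250:415]=c
cv2.imwrite('pics/crop1.png',o[...,::-1])
E
```

```text
green [(array([221, 134,  12,  10,  92], dtype=int32), array([226.38043478, 138.61956522]))]
red [array([ 293,    0,   71,   45, 1385], dtype=int32), array([208,  20,   9,  12,  59], dtype=int32), array([268, 169,   5,  18,  58], dtype=int32), array([143, 248,  41,  23, 417], dtype=int32)]
green [(array([164, 237,  14,  11, 125], dtype=int32), array([170.8 , 242.04]))]
red [array([  0, 102,  21,  50, 582], dtype=int32), array([237, 212,   6,  24,  96], dtype=int32), array([299, 313,  20,  43, 479], dtype=int32)]
button [ 0.52357192 -0.17311996  0.07438451]
lab 30
[[312, 231], [332, 281], [290, 295], [273, 240]]
[[0.4924, 0.2107, 0.024], [0.541, 0.3521, 0.024], [0.6471, 0.3222, 0.024], [0.5936, 0.1738, 0.024]]
lab 55
[[310, 214], [365, 214], [393, 257], [384, 295], [361, 294], [313, 246]]
[[0.4911, 0.2105, 0.024], [0.5472, 0.3508, 0.024], [0.7241, 0.336, 0.024], [0.8262, 0.2535, 0.024], [0.8042, 0.206, 0.024], [0.6137, 0.1672, 0.024]]
```

View pics/crop1.png

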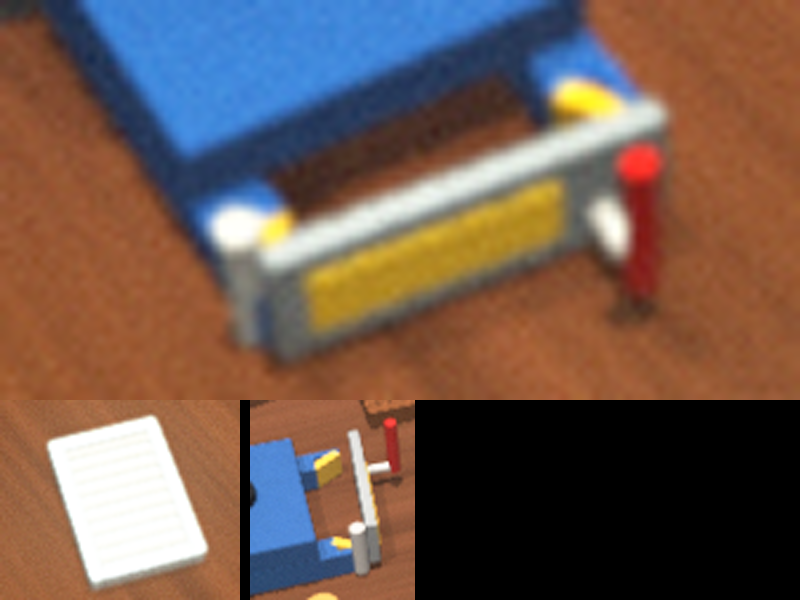

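The crop confirms the choice: the small slab is white with pleats. The door is slightly ajar, with the post top at scene (270,170) and the hinge top at (220,178). In the side view these are at (240,215) and (226,259).

```bash
python3 - <<'E'
from h import *
S,D=grab('scene'),grab('side')
B=tri([S,D],[(226.4,138.6),(170.8,242.0)])
Hn=tri([S,D],[(219.8,178.1),(226.2,259)])
P=tri([S,D],[(270,170),(239.8,215.2)])
print('hinge',Hn,'post',P)
r=plane(S,[(213.75,170),(262.75,151.25)],.066);print('roof',r)
yaw_r=np.arctan2(*(r[0]-r[1])[[1,0]])-np.pi/2
v=(B-Hn)[:2];print('dist',np.hypot(*v),np.hypot(125,83))
yaw=np.arctan2(v[1],v[0])-np.arctan2(-83,125);print('yaw',np.degrees([yaw,yaw_r]))
c,s=np.cos(yaw),np.sin(yaw);E=np.array([[c,-s],[s,c]])
O=((Hn[:2]-E@[0,.083])+(B[:2]-E@[.125,0]))/2;print('O',O)
p=E.T@(P[:2]-O);print('post in ext',p)
h=p-[0,.083];print('r',np.hypot(*h),'door ang',np.arctan2(h[1],h[0])-np.arctan2(-.132,-.047))
for Q in [(.4924,.2107),(.594,.174),(.541,.3521),(.647,.322),(.568,.265)]: print(E.T@(np.array(Q)-O))
# image colours for cassette tops
print(get_obs()['clock'])
E
```

```text
hinge [ 0.61474443 -0.05994441  0.06055503] post [0.49146647 0.01211202 0.08119262]
roof [[ 0.61494782 -0.09239125  0.066     ]
 [ 0.45942707 -0.07205433  0.066     ]]
dist 0.14535180241637088 150.04665940966495
yaw [-95.29561771 -97.45010229]
O [ 0.53357215 -0.05045659]
post in ext [-0.05841543 -0.04770069]
r 0.1431608668716776 door ang -0.07824290582632143
[-0.25624195 -0.06509971]
[-0.22907571  0.03945384]
[-0.40152393 -0.02975758]
[-0.38133561  0.07856805]
[-0.31728764  0.00516602]
0.3
```

```bash
python3 -m inch '0 0 0 .16 0 0 0;0 0 0 .16 0 0 0;0 0 0 .16 0 0 0;0 0 0 .16 0 0 0;0 0 0 .16 0 0 0;0 .06 .14 0 0 0 .045;0 .06 .14 0 0 0 .045;0 .06 .14 0 0 0 .045;0 .06 .14 0 0 0 .045;0 .06 .14 0 0 0 .045;0 .06 .14 0 0 0 .045;0 .06 .14 0 0 0 .045'; python3 -m inch '0 .06 .14 0 0 0 .045;0 .06 .14 0 0 0 .045;0 .06 .14 0 0 0 .045;0 .06 .14 0 0 0 .045;0 .06 .14 0 0 0 .045;0 .06 .14 0 0 0 .045;0 .06 .14 0 0 0 .045;0 .06 .14 0 0 0 .045;0 0 0 0 0 0 0;0 0 0 0 0 0 0'
```

```text
clock: 1.5
position: [0.3314, -0.3472, 0.4978]
eef_rot: [2.889, 1.232, 0.001]
force: [0.8, 0.7, -1.0]
width: 0.0881
finger_force: 0.0
clock: 2.5
position: [0.4751, -0.0123, 0.4975]
eef_rot: [2.432, 1.989, -0.001]
force: [-0.7, -0.5, 0.8]
width: 0.088
finger_force: 0.0
```

```bash
python3 - <<'E'
from h import *
W=grab('wrist')
_,_,b=blobs(W,(0,170,70),(8,255,255),20)
for x in b: print('red',x[1],x[2],plane(W,x[2],.084))
_,_,b=blobs(W,(50,120,60),(75,255,255)); 
for x in b: print('green',x[1],x[2],plane(W,x[2],.076))
m=(.4915,.0121,.084);print(proj(W,[m,(.6147,-.06,.06)]))
cv2.imwrite('pics/w1.png',cv2.resize(W['img'][...,::-1],(800,600),interpolation=2))
E
```

```text
red [ 469   59   68   18 1073] [502.83970177  67.79310345] [[0.81550659 0.05274199 0.084     ]]
red [286 133  10  12 100] [290.26 138.68] [[0.49149838 0.01274985 0.084     ]]
green [320 235  21  20 325] [330.13846154 244.60923077] [[ 0.52378616 -0.17384327  0.076     ]]
[[290.34304737 139.10456784]
 [372.77833547 166.84570539]]
```

View pics/w1.png

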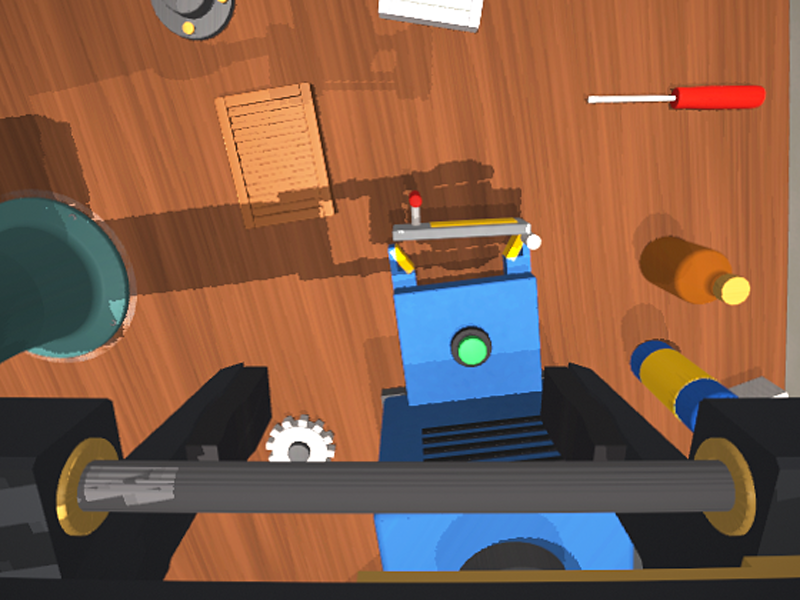

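The wrist view shows the post top at (415,199), the hinge top at (533,242), the front corners of the bay roof at (395,292) and (535,277), and the button at (472,348). The oil bottle is clear of the door's swing. I'll refine the extractor's yaw from these.

```bash
python3 - <<'E'
from h import *
W=grab('wrist');k=.7
a=plane(W,np.array([(395,292),(535,277),(410,405),(541,390)])*k,.068);h=plane(W,np.array([(533,242)])*k,.06)[0]
b=np.array([.5238,-.1738]);print(a.round(4),h)
d=a[1]-a[0];print(np.degrees(np.arctan2(d[1],d[0])), np.degrees([np.arctan2(*(q)[[1,0]]) for q in (a[2]-a[0],a[3]-a[1])]))
v=b-h[:2];print(np.hypot(*v),np.degrees(np.arctan2(v[1],v[0])-np.arctan2(-83,125)))
for y in(-95,-96,-97):
    c,s=np.cos(np.radians(y)),np.sin(np.radians(y));E=np.array([[c,-s],[s,c]])
    O=b-E@[.125,0];H=O+E@[0,.083];p=E.T@(np.array([.4915,.0125])-H);print(y,O,H,p,np.hypot(*p),np.arctan2(-.132,-.047)-np.arctan2(p[1],p[0]))
print(get_obs()['joint_positions'])
E
```

```text
[[ 0.4484 -0.0901  0.068 ]
 [ 0.6098 -0.1046  0.068 ]
 [ 0.4368 -0.2365  0.068 ]
 [ 0.5992 -0.2488  0.068 ]] [ 0.61452992 -0.06558731  0.06      ]
-5.153530757500046 [-94.5453966  -94.22168539]
0.14121581073551728 -96.3936753716359
-95 [ 0.53469447 -0.04927566] [ 0.61737863 -0.05650959] [-0.05777594 -0.1314142 ] 0.1435540050307137 0.07214782402416597
-96 [ 0.53686606 -0.04948476] [ 0.61941138 -0.05816063] [-0.05690316 -0.13459671] 0.14613091360837174 0.057914678897688754
-97 [ 0.53903367 -0.04973173] [ 0.621415   -0.05984689] [-0.05597497 -0.1377635 ] 0.1487009711852998 0.04387213128263023
[-8.11787886e-02 -1.73307429e-01  1.63025834e+00 -6.61393553e-04
  1.68470541e+00  1.21598620e-01]
```

```bash
python3 -m inch '0 .055 .083 0 0 0 0;0 0 0 -.16 0 0 0;0 0 0 -.16 0 0 0;0 0 0 -.16 0 0 0;0 0 0 -.16 0 0 0;0 0 0 -.16 0 0 0;0 0 0 -.16 0 0 0;0 0 0 -.16 0 0 0;0 0 0 -.16 0 0 0;0 0 0 -.1 0 0 0;0 0 0 -.07 0 0 0;0 0 0 0 0 0 0'; python3 -m inch '1 0 0 0 0 0 0;1 0 0 0 0 0 0;1 0 0 0 0 0 0;1 0 0 0 0 0 0;1 0 0 0 0 0 0'; python3 - <<'E'
from h import *
p=get_obs()['position'][:2];H=np.array([.615,-.056]);v=p-H;r=np.hypot(*v);a=np.arctan2(v[1],v[0]);print(r,a)
A=a-np.radians(7.2)*np.arange(15);Q=H+r*np.c_[np.cos(A),np.sin(A)]
print((np.diff(Q,axis=0)/.3).round(3).tolist())
E
```

```text
clock: 3.8
position: [0.4884, 0.0101, 0.0597]
eef_rot: [-2.434, -1.98, 0.008]
force: [0.9, 0.1, -0.2]
width: 0.088
finger_force: 0.0
clock: 4.3
position: [0.4923, 0.0119, 0.0636]
eef_rot: [2.433, 1.986, 0.002]
force: [0.7, -0.4, -1.1]
width: 0.0504
finger_force: 0.0
0.14023869828431362 2.6365238654289684
[[0.032, 0.049], [0.038, 0.045], [0.043, 0.04], [0.048, 0.034], [0.052, 0.028], [0.055, 0.021], [0.057, 0.014], [0.058, 0.007], [0.059, -0.0], [0.058, -0.007], [0.057, -0.015], [0.055, -0.022], [0.051, -0.028], [0.047, -0.035]]
```

```bash
python3 -m inch '1 0 0 0 0 0 0;1 0 0 0 0 0 0;1 0 0 0 0 0 0;1 0 0 0 0 0 0;1 0 0 0 0 0 0;1 0 0 0 0 0 0'; python3 -m inch '1 .032 .049 0 0 0 -.08;1 .038 .045 0 0 0 -.08;1 .043 .04 0 0 0 -.08;1 0 0 0 0 0 0'
```

```text
clock: 4.9
position: [0.4904, 0.0122, 0.0624]
eef_rot: [-2.432, -1.985, 0.003]
force: [-4.9, 2.5, 4.2]
width: 0.0131
finger_force: 30.0
clock: 5.3
position: [0.5256, 0.0543, 0.0625]
eef_rot: [-2.762, -1.49, 0.001]
force: [-4.3, 4.8, 6.1]
width: 0.0131
finger_force: 30.0
```

Gripped, and the door follows with little force. I'll continue the arc.

```bash
python3 -m inch '1 .048 .034 0 0 0 -.08;1 .052 .028 0 0 0 -.08;1 .055 .021 0 0 0 -.08;1 .057 .014 0 0 0 -.08;1 .058 .007 0 0 0 -.08;1 .059 0 0 0 0 -.08;1 0 0 0 0 0 0'; python3 -m inch '1 .058 -.007 0 0 0 -.08;1 .057 -.015 0 0 0 -.08;1 .055 -.022 0 0 0 -.08;1 .051 -.028 0 0 0 -.08;1 .047 -.035 0 0 0 -.08;1 0 0 0 0 0 0;.4 0 0 0 0 0 0;.4 0 0 0 0 0 0;.4 0 0 0 0 0 0;.4 0 0 0 0 0 0'
```

```text
clock: 6.0
position: [0.6265, 0.0849, 0.0625]
eef_rot: [-3.118, -0.369, -0.005]
force: [-0.4, 6.8, 1.2]
width: 0.0134
finger_force: 30.0
clock: 7.0
position: [0.704, 0.0513, 0.0627]
eef_rot: [3.082, -0.607, -0.001]
force: [0.4, -1.4, -0.0]
width: 0.0427
finger_force: 0.0
```

```bash
python3 -m inch '.4 0 0 .1 0 0 0;.4 0 0 .16 0 0 0;.4 0 0 .16 0 0 .09;.4 0 0 .16 0 0 .09;.4 0 0 .16 0 0 .09;.4 -.06 .04 .16 0 0 .09;.4 -.06 .04 .1 0 0 .09;.4 -.06 .04 0 0 0 .09;.4 -.06 .04 0 0 0 .09;.4 -.06 .04 0 0 0 .09;.4 -.06 .04 0 0 0 .09;.4 -.06 .04 0 0 0 .09'; python3 -m inch '.4 -.06 .04 0 0 0 .09;.4 0 0 0 0 0 .09;.4 0 0 0 0 0 .01;.4 0 0 0 0 0 0;.4 0 0 0 0 0 0'
python3 - <<'E'
from h import *
o=get_obs();print(np.degrees(2*np.arctan2(o['eef_rot'][1],o['eef_rot'][0]))-90)
W=grab('wrist')
m,l,b=blobs(W,(0,0,150),(179,60,255),800)
for i,s,c in b:
    k=max(cv2.findContours((l==i).astype(np.uint8),0,2)[0],key=cv2.contourArea);r=cv2.minAreaRect(k)
    print(s,plane(W,[r[0]],.024).round(4),plane(W,cv2.boxPoints(r),.024).round(4).tolist())
cv2.imwrite('pics/w2.png',cv2.resize(W['img'][...,::-1],(800,600),interpolation=2))
E
```

```text
clock: 8.2
position: [0.5783, 0.135, 0.3603]
eef_rot: [2.734, 1.547, 0.0]
force: [-0.3, 0.9, -0.1]
width: 0.0528
finger_force: 0.0
clock: 8.7
position: [0.5617, 0.1463, 0.3602]
eef_rot: [2.482, 1.926, -0.0]
force: [-0.2, 0.2, 0.8]
width: 0.0528
finger_force: 0.0
-14.395506210899313
[  0   0  46  27 848] [[0.3032 0.4043 0.024 ]] [[0.2825, 0.4249, 0.024], [0.3359, 0.4099, 0.024], [0.3241, 0.3836, 0.024], [0.2697, 0.3987, 0.024]]
[ 416    0   78   68 1825] [[0.8043 0.2509 0.024 ]] [[0.764, 0.2984, 0.024], [0.8542, 0.2768, 0.024], [0.847, 0.2012, 0.024], [0.7526, 0.2242, 0.024]]
[  218     3    96   135 11154] [[0.5665 0.2663 0.024 ]] [[0.4825, 0.2127, 0.024], [0.5407, 0.3516, 0.024], [0.6437, 0.316, 0.024], [0.5949, 0.1729, 0.024]]
```

View pics/w2.png

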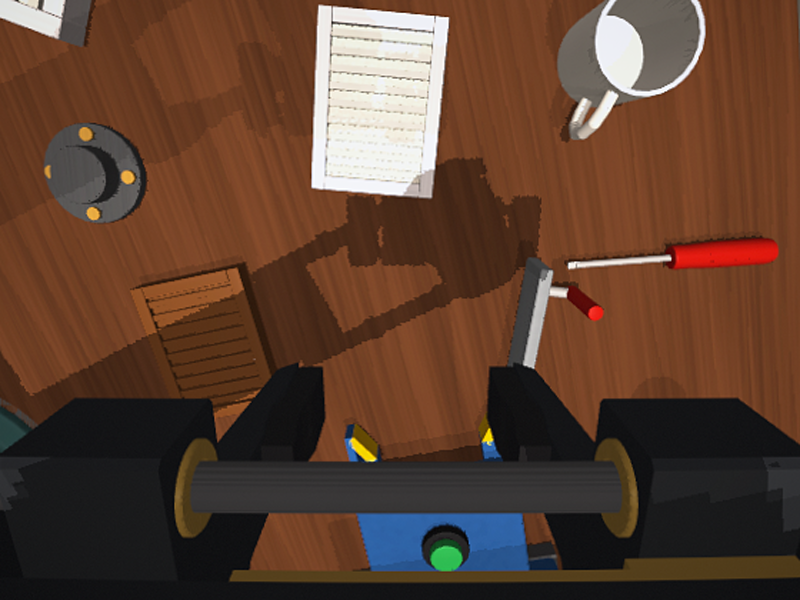

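Cassette corners are at view (319,5), (449,18), (434,198) and (312,188), so its centre is about (0.567,0.266), 15° off the extractor axis. The door stands clear at (540,300), and the mug and screwdriver are away from the path. Next I'll come down behind the rear edge with the tool aligned to the extractor.

```bash
python3 -m inch '.4 .044 .155 0 0 0 .052;.4 0 .16 0 0 0 .052;.4 0 .16 0 0 0 0;.4 0 .16 0 0 0 0;.4 0 .16 0 0 0 0;.4 0 0 -.16 0 0 0;.4 0 0 -.16 0 0 0;.4 0 0 -.16 0 0 0;.4 0 0 -.16 0 0 0;.4 0 0 -.16 0 0 0;.4 0 0 -.15 0 0 0'; python3 -m inch '.4 0 0 -.08 0 0 0;.4 0 0 -.06 0 0 0;.4 0 0 -.02 0 0 0;.4 0 0 0 0 0 0;.4 0 0 0 0 0 0'
```

```text
clock: 9.85
position: [0.5746, 0.3845, 0.0727]
eef_rot: [-2.316, -2.122, 0.001]
force: [0.2, 0.5, -0.7]
width: 0.053
finger_force: 0.0
clock: 10.35
position: [0.5762, 0.3858, 0.0292]
eef_rot: [2.314, 2.124, 0.005]
force: [0.2, -0.6, -1.0]
width: 0.0526
finger_force: 0.0
```

```bash
python3 -m inch '.4 -.003 -.04 0 0 0 0;.4 -.003 -.04 0 0 0 0;.4 -.003 -.04 0 0 0 0;.4 -.003 -.04 0 0 0 0;.4 -.003 -.04 0 0 0 0;.4 -.003 -.04 0 0 0 0;.4 -.003 -.04 0 0 0 0;.4 0 0 0 0 0 0'
cat > cas.py <<'E'
from h import *
y=np.radians(-95);E=np.array([[np.cos(y),-np.sin(y)],[np.sin(y),np.cos(y)]]);O=np.array([.5347,-.0493])
for n,c in(('scene',None),('side',None)):
    f=grab(n);m,l,b=blobs(f,(0,0,140),(179,70,255),400)
    for i,s,c in b:
        p=plane(f,[c],.024)[0]
        if .45<p[0]<.65 and -.02<p[1]<.3:
            k=max(cv2.findContours((l==i).astype(np.uint8),0,2)[0],key=cv2.contourArea)
            q=cv2.boxPoints(cv2.minAreaRect(k)) if 0 else cv2.approxPolyDP(cv2.convexHull(k),5,True)[:,0]
            w=(plane(f,q,.024)[:,:2]-O)@E;print(n,s.tolist(),'ext',(w*1000).round(0).tolist())
    cv2.imwrite(f'pics/{n}_last.png',f['img'][...,::-1])
E
python3 cas.py
```

```text
clock: 11.15
position: [0.5687, 0.2994, 0.0282]
eef_rot: [2.315, 2.123, 0.001]
force: [0.1, -0.8, 0.4]
width: 0.0528
finger_force: 0.0
scene [253, 219, 47, 66, 1394] ext [[-192.0, -31.0], [-237.0, -32.0], [-289.0, -3.0], [-343.0, 86.0], [-188.0, 78.0]]
side [292, 217, 67, 43, 2066] ext [[-340.0, -27.0], [-330.0, 100.0], [-184.0, 98.0], [-193.0, -31.0]]
side [222, 257, 74, 22, 437] ext [[6.0, 34.0], [-163.0, 99.0], [7.0, 109.0]]
```

```bash
python3 -m inch '.4 .003 .035 0 0 0 0;.4 .066 -.006 0 0 0 0;.4 -.003 -.035 0 0 0 0;.4 -.008 -.033 0 0 0 0;.4 -.008 -.033 0 0 0 0;.4 -.008 -.033 0 0 0 0;.4 -.008 -.033 0 0 0 0;.4 -.008 -.033 0 0 0 0;.4 -.008 -.033 0 0 0 0;.4 -.008 -.033 0 0 0 0;.4 0 0 0 0 0 0'; python3 cas.py
```

```text
clock: 12.35
position: [0.5704, 0.2279, 0.0269]
eef_rot: [-2.315, -2.123, 0.004]
force: [-1.4, -0.4, -0.1]
width: 0.0529
finger_force: 0.0
scene [244, 199, 37, 39, 938] ext [[-120.0, -42.0], [-207.0, 6.0], [-194.0, 72.0], [-119.0, 69.0]]
side [222, 219, 110, 60, 2457] ext [[-269.0, 66.0], [-252.0, 92.0], [7.0, 109.0], [6.0, 34.0], [-152.0, -44.0], [-267.0, -40.0]]
```

```bash
python3 -m inch '.4 -.008 -.033 .002 0 0 0;.4 -.008 -.033 .002 0 0 0;.4 -.008 -.033 .002 0 0 0;.4 -.008 -.033 0 0 0 0;.4 -.008 -.033 0 0 0 0;.4 -.008 -.033 0 0 0 0;.4 -.008 -.033 0 0 0 0;.4 -.008 -.033 0 0 0 0;.4 0 0 0 0 0 0'; python3 cas.py; python3 - <<'E'
import cv2,numpy as np
a=cv2.imread('pics/scene_last.png')[130:230,190:310];b=cv2.imread('pics/side_last.png')[190:310,160:300]
cv2.imwrite('pics/c3.png',np.hstack([cv2.resize(a,(400,400),interpolation=2),cv2.resize(b,(400,400),interpolation=2)]))
E
```

```text
clock: 13.35
position: [0.5516, 0.1491, 0.029]
eef_rot: [2.315, 2.123, -0.002]
force: [-0.1, -0.4, 0.6]
width: 0.0525
finger_force: 0.0
scene [235, 180, 35, 31, 714] ext [[-40.0, -41.0], [-118.0, -11.0], [-104.0, 61.0], [-38.0, 57.0]]
side [222, 221, 78, 58, 2351] ext [[-188.0, -51.0], [-187.0, 53.0], [-156.0, 104.0], [14.0, 107.0], [9.0, 37.0], [-39.0, -52.0]]
```

View pics/c3.png

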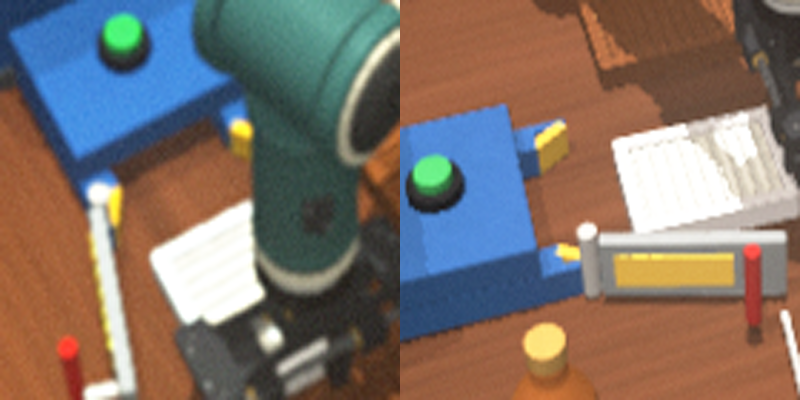

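The crop shows the cassette square to the bay, with its front edge about 39 mm before the mouth, lined up between the yellow cheeks and clear of the open door. I'll push straight in.

```bash
python3 -m inch '.4 -.004 -.033 0 0 0 0;.4 -.004 -.033 0 0 0 0;.4 -.003 -.033 0 0 0 0;.4 -.003 -.033 0 0 0 0;.4 -.003 -.033 0 0 0 0;.4 0 0 0 0 0 0'; python3 -m inch '.4 -.003 -.02 0 0 0 0;.4 -.002 -.02 0 0 0 0;.4 -.002 -.02 0 0 0 0;.4 -.002 -.02 0 0 0 0;.4 -.002 -.02 0 0 0 0;.4 0 0 0 0 0 0';  python3 cas.py
```

```text
clock: 14.05
position: [0.5466, 0.0994, 0.0289]
eef_rot: [2.315, 2.123, -0.003]
force: [-0.6, -0.9, -0.2]
width: 0.0526
finger_force: 0.0
clock: 14.65
position: [0.5429, 0.0708, 0.0288]
eef_rot: [-2.314, -2.123, 0.002]
force: [-1.3, 2.0, 1.5]
width: 0.0527
finger_force: 1.2
side [205, 227, 91, 52, 2095] ext [[-164.0, 96.0], [14.0, 107.0], [41.0, 49.0], [38.0, -58.0], [-102.0, -54.0]]
```

```bash
python3 -m inch '.4 -.003 -.033 0 0 0 0;.4 -.003 -.033 0 0 0 0;.4 -.003 -.033 0 0 0 0;.4 -.003 -.033 0 0 0 0;.4 -.003 -.033 0 0 0 0;.4 0 0 0 0 0 0'; python3 -m inch '.4 -.003 -.033 0 0 0 0;.4 -.003 -.033 0 0 0 0;.4 -.003 -.033 0 0 0 0;.4 -.003 -.033 0 0 0 0;.4 -.003 -.033 0 0 0 0;.4 -.003 -.033 0 0 0 0;.4 0 0 0 0 0 0'
```

```text
clock: 15.35
position: [0.5391, 0.0206, 0.0288]
eef_rot: [2.314, 2.124, -0.002]
force: [0.4, -0.1, -0.2]
width: 0.0526
finger_force: 0.0
clock: 16.05
position: [0.534, -0.0394, 0.0292]
eef_rot: [2.315, 2.123, -0.001]
force: [-0.6, 0.5, -0.5]
width: 0.0529
finger_force: 0.0
```

```bash
python3 -m inch '.4 -.002 -.02 0 0 0 0;.4 -.002 -.02 0 0 0 0;.4 -.002 -.02 0 0 0 0;.4 -.002 -.02 0 0 0 0;.4 0 0 0 0 0 0'; python3 -m inch '.4 -.001 -.007 0 0 0 0;.4 0 -.007 0 0 0 0;.4 0 0 0 0 0 0'; python3 -m inch '.4 -.001 -.007 0 0 0 0;.4 0 0 0 0 0 0'
```

```text
clock: 16.55
position: [0.5316, -0.0626, 0.0292]
eef_rot: [2.314, 2.124, -0.001]
force: [-0.2, 0.2, 0.7]
width: 0.0528
finger_force: 0.0
clock: 16.85
position: [0.5313, -0.0659, 0.0292]
eef_rot: [2.314, 2.124, 0.0]
force: [1.3, 3.1, 1.4]
width: 0.0529
finger_force: 1.4
clock: 17.05
position: [0.5311, -0.0662, 0.0292]
eef_rot: [-2.313, -2.123, -0.003]
force: [-0.3, 10.7, 2.1]
width: 0.0531
finger_force: 5.4
```

```bash
python3 -m inch '.4 0 -.006 0 0 0 0;.4 0 0 0 0 0 0'; python3 -m inch '.4 0 -.006 0 0 0 0;.4 0 0 0 0 0 0;.4 0 0 0 0 0 0'
```

```text
clock: 17.25
position: [0.531, -0.0664, 0.0292]
eef_rot: [-2.312, -2.121, -0.005]
force: [0.5, 17.3, 4.1]
width: 0.0528
finger_force: 8.9
clock: 17.55
position: [0.5309, -0.0666, 0.0292]
eef_rot: [-2.311, -2.12, -0.007]
force: [0.4, 24.2, 4.0]
width: 0.0527
finger_force: 12.3
```

The cassette is firm against the stop: 24 N with no further travel, and all of it through the fingers. I'll back off, rise and check.

```bash
python3 -m inch '.4 .003 .04 0 0 0 0;.4 .003 .04 0 0 0 0;.4 0 0 .12 0 0 0;.4 0 0 .16 0 0 -.05;.4 0 0 .16 0 0 -.09;.4 .07 .02 .16 0 0 -.09;.4 .07 .02 .16 0 0 -.09;.4 .07 .02 0 0 0 -.09;.4 .07 .02 0 0 0 -.09;.4 .07 .02 0 0 0 -.09;.4 .07 .02 0 0 0 -.09;.4 .07 .02 0 0 0 -.09'; python3 -m inch '.4 .07 .02 0 0 0 -.09;.4 .01 .02 0 0 0 -.09;.4 0 0 0 0 0 -.09;.4 0 0 0 0 0 -.09;.4 0 0 0 0 0 -.09;.4 0 0 0 0 0 0;.4 0 0 0 0 0 0'
python3 - <<'E'
from h import *
o=get_obs();print(np.degrees(2*np.arctan2(o['eef_rot'][1],o['eef_rot'][0]))-90)
S,D=grab('scene'),grab('side')
rs=[]
for f in(S,D):
    p=proj(f,[.704,.0513,.084])[0]
    _,_,b=blobs(f,(0,150,70),(8,255,255),10)
    c=min(b,key=lambda x:np.hypot(*(x[2]-p)));print(p,c[1],c[2]);rs.append((c[1][0]+c[1][2]/2-.5,c[1][1]+2.5))
print('post top',tri([S,D],rs))
a=S['img'][100:240,160:320];b=D['img'][190:310,160:300]
cv2.imwrite('pics/c4.png',np.hstack([cv2.resize(a,(400,350),interpolation=2),cv2.resize(b,(400,350),interpolation=2)])[...,::-1])
E
```

```text
clock: 18.75
position: [0.6782, -0.0064, 0.2516]
eef_rot: [3.112, 0.422, -0.001]
force: [-0.3, 0.2, -0.7]
width: 0.0532
finger_force: 0.0
clock: 19.45
position: [0.7014, 0.0056, 0.2517]
eef_rot: [3.069, -0.667, -0.001]
force: [0.0, 0.0, -0.3]
width: 0.0531
finger_force: 0.0
-114.51154317108615
[210.42177138 215.63349266] [207 215   9  19 107] [211.14018692 223.22429907]
[282.28981884 264.24718264] [280 264   7  24 134] [283.00746269 276.34328358]
post top [0.70424924 0.05260476 0.07671262]
```

View pics/c4.png

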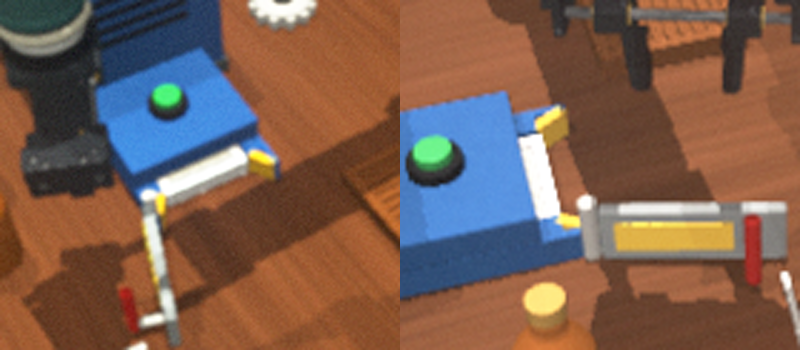

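The cassette is fully in, inside the mouth and square between the cheeks, and the post is still at (0.704,0.052). I'll regrip the post and close the door.

```bash
python3 -m inch '0.4 .01 .077 0 0 0 .015;.4 0 .077 0 0 0 .015;.4 0 0 0 0 0 0;.4 0 0 -.15 0 0 0;.4 0 0 -.15 0 0 0;.4 0 0 -.15 0 0 0;.4 0 0 -.1 0 0 0;.4 0 0 -.08 0 0 0;.4 0 0 0 0 0 0;1 0 0 0 0 0 0;1 0 0 0 0 0 0;1 0 0 0 0 0 0'; python3 -m inch '1 0 0 0 0 0 0;1 0 0 0 0 0 0;1 0 0 0 0 0 0;1 0 0 0 0 0 0;1 0 0 0 0 0 0'; python3 - <<'E'
from h import *
p=get_obs()['position'][:2];H=np.array([.615,-.056]);v=p-H;r=np.hypot(*v);a=np.arctan2(v[1],v[0]);print(r,a)
A=a+np.radians(7.2)*np.arange(16);Q=H+r*np.c_[np.cos(A),np.sin(A)]
print((np.diff(Q,axis=0)/.3).round(3).tolist())
E
```

```text
clock: 20.75
position: [0.7064, 0.0519, 0.0658]
eef_rot: [-3.083, 0.599, -0.006]
force: [0.4, 0.5, 0.6]
width: 0.0311
finger_force: 0.0
clock: 21.25
position: [0.7049, 0.0517, 0.0643]
eef_rot: [3.084, -0.599, 0.001]
force: [-1.3, -1.9, 6.4]
width: 0.0128
finger_force: 30.0
0.140252835254458 0.8753893246362963
[[-0.047, 0.035], [-0.051, 0.029], [-0.054, 0.022], [-0.057, 0.015], [-0.058, 0.008], [-0.059, 0.0], [-0.058, -0.007], [-0.057, -0.014], [-0.055, -0.021], [-0.052, -0.028], [-0.048, -0.034], [-0.043, -0.04], [-0.038, -0.045], [-0.032, -0.049], [-0.025, -0.053]]
```

```bash
python3 -m inch '1 -.047 .035 0 0 0 .08;1 -.051 .029 0 0 0 .08;1 -.054 .022 0 0 0 .08;1 -.057 .015 0 0 0 .08;1 -.058 .008 0 0 0 .08;1 -.059 0 0 0 0 .08;1 -.058 -.007 0 0 0 .08;1 0 0 0 0 0 0'; python3 -m inch '1 -.057 -.014 0 0 0 .08;1 -.055 -.021 0 0 0 .08;1 -.052 -.028 0 0 0 .08;1 -.048 -.034 0 0 0 .08;1 -.043 -.04 0 0 0 .08;1 -.038 -.045 0 0 0 .08;1 0 0 0 0 0 0'; python3 -m inch '1 -.016 -.024 0 0 0 .04;1 -.016 -.025 0 0 0 .04;1 0 0 0 0 0 0'
```

```text
clock: 22.05
position: [0.5885, 0.0829, 0.0643]
eef_rot: [-3.044, -0.774, -0.002]
force: [-0.8, 1.0, 3.8]
width: 0.013
finger_force: 30.0
clock: 22.75
position: [0.5005, 0.0276, 0.0642]
eef_rot: [-2.546, -1.839, -0.0]
force: [-3.9, 2.3, 8.6]
width: 0.013
finger_force: 30.0
clock: 23.05
position: [0.4914, 0.0134, 0.0642]
eef_rot: [-2.427, -1.993, -0.0]
force: [-4.4, 2.4, 9.3]
width: 0.013
finger_force: 30.0
```

```bash
python3 -m inch '1 -.008 -.014 0 0 0 .02;1 0 0 0 0 0 0'; python3 -m inch '1 -.007 -.014 0 0 0 .02;1 0 0 0 0 0 0';python3 -m inch '1 -.003 -.007 0 0 0 .01;1 0 0 0 0 0 0'; python3 -m inch '1 -.003 -.007 0 0 0 .01;1 0 0 0 0 0 0'
```

```text
clock: 23.25
position: [0.4893, 0.0094, 0.0642]
eef_rot: [-2.396, -2.031, -0.0]
force: [-3.7, 2.4, 9.5]
width: 0.0127
finger_force: 30.0
clock: 23.45
position: [0.4872, 0.0053, 0.0642]
eef_rot: [-2.363, -2.068, -0.0]
force: [-4.4, 1.3, 10.2]
width: 0.013
finger_force: 30.0
clock: 23.65
position: [0.4863, 0.0033, 0.0642]
eef_rot: [-2.347, -2.086, -0.0]
force: [-5.4, 2.5, 10.4]
width: 0.0126
finger_force: 30.0
clock: 23.85
position: [0.4856, 0.0018, 0.0642]
eef_rot: [-2.331, -2.104, -0.002]
force: [-4.7, 5.0, 9.9]
width: 0.0131
finger_force: 30.0
```

```bash
python3 -m inch '1 -.002 -.007 0 0 0 0;1 0 0 0 0 0 0'; python3 -m inch '1 -.002 -.007 0 0 0 0;1 0 0 0 0 0 0'; python3 -m inch '1 -.002 -.007 0 0 0 0;1 0 0 0 0 0 0;1 0 0 0 0 0 0'
```

```text
clock: 24.05
position: [0.4855, 0.0015, 0.0642]
eef_rot: [-2.332, -2.1, -0.007]
force: [-2.0, 13.9, 7.6]
width: 0.0128
finger_force: 30.0
clock: 24.25
position: [0.4855, 0.0013, 0.0642]
eef_rot: [-2.332, -2.098, -0.012]
force: [-1.3, 21.8, 6.2]
width: 0.0128
finger_force: 30.0
clock: 24.55
position: [0.4854, 0.0011, 0.0643]
eef_rot: [-2.332, -2.096, -0.017]
force: [2.4, 31.0, 4.4]
width: 0.0131
finger_force: 30.0
```

```bash
python3 -m inch '.4 .002 .014 0 0 0 0;.4 0 0 0 0 0 0;.4 0 0 0 0 0 0;.4 0 0 0 0 0 0;.4 0 0 0 0 0 0;.4 0 0 .1 0 0 0;.4 0 0 .16 0 0 0;.4 0 0 .16 0 0 0;.4 0 0 .16 0 0 0;1 .04 -.145 0 0 0 0;1 .04 -.145 0 0 0 0;1 .04 -.145 0 0 0 0'; python3 -m inch '1 .01 -.145 0 0 0 0;1 0 0 0 0 0 0;1 0 0 -.1 0 0 0;1 0 0 -.1 0 0 0;1 0 0 -.1 0 0 0;1 0 0 0 0 0 0;1 0 0 0 0 0 0'
python3 - <<'E'
from h import *
S,D=grab('scene'),grab('side')
a=S['img'][100:240,160:320];b=D['img'][190:310,140:280]
cv2.imwrite('pics/c5.png',np.hstack([cv2.resize(a,(400,350),interpolation=2),cv2.resize(b,(400,350),interpolation=2)])[...,::-1])
E
```

```text
clock: 25.75
position: [0.5208, -0.1336, 0.2382]
eef_rot: [2.329, 2.106, 0.002]
force: [-0.7, -0.0, 0.1]
width: 0.0313
finger_force: 0.0
clock: 26.45
position: [0.5228, -0.1748, 0.1469]
eef_rot: [-2.33, -2.105, 0.001]
force: [1.1, -0.4, 0.0]
width: 0.0003
finger_force: 0.0
```

View pics/c5.png

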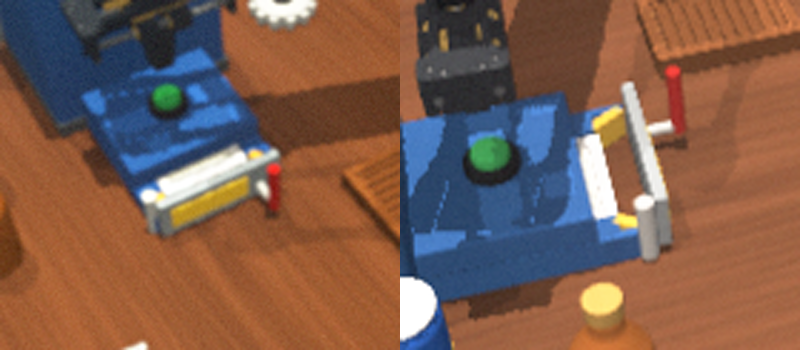

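The crops show the door looking shut against the bay, with the closed fingers above the green button. I'll check the door angle from the post, then press.

```bash
python3 - <<'E'
from h import *
S,D=grab('scene'),grab('side')
rs=[]
for f in(S,D):
    p=proj(f,[.4856,.0015,.084])[0]
    _,_,b=blobs(f,(0,150,70),(8,255,255),10)
    c=min(b,key=lambda x:np.hypot(*(x[2]-p)));print(p,c[1]);rs.append((c[1][0]+c[1][2]/2-.5,c[1][1]+2))
P=tri([S,D],rs);v=P[:2]-[.615,-.056];print(P,np.arctan2(v[1],v[0]))
E
python3 -m inch '1 .002 .003 -.06 0 0 0;1 0 0 -.06 0 0 0;1 0 0 -.03 0 0 0;1 0 0 0 0 0 0'; python3 -m inch '1 0 0 -.015 0 0 0;1 0 0 0 0 0 0'
```

```text
[269.46452465 166.47995249] [266 166   7  20  93]
[234.83281304 213.65586747] [232 212   9  25 137]
[0.48884453 0.00428363 0.08360574] 2.695820024598633
clock: 27.05
position: [0.5235, -0.1742, 0.1016]
eef_rot: [-2.33, -2.105, 0.001]
force: [-0.2, 0.2, 0.3]
width: 0.0005
finger_force: 0.0
clock: 27.25
position: [0.5249, -0.1748, 0.0985]
eef_rot: [2.33, 2.105, 0.002]
force: [-0.3, 0.8, 0.9]
width: 0.0003
finger_force: 0.9
```

Vision puts the post about 3 mm short of where it stood while gripped, so the door may have sprung back slightly. I'll push it shut again with closed fingers before pressing the button.

```bash
python3 -m inch '1 0 0 .12 0 0 0;1 0 0 .12 0 0 0;1 0 0 .05 0 0 0;1 -.025 .15 0 0 0 0;1 -.025 .15 0 0 0 0;1 -.025 .15 0 0 0 0;1 -.025 .15 0 0 0 0;1 -.025 .13 0 0 0 0;1 0 0 -.13 0 0 0;1 0 0 -.13 0 0 0;1 0 0 -.13 0 0 0;1 0 0 0 0 0 0'; python3 -m inch '1 0 -.04 0 0 0 0;1 0 -.03 0 0 0 0;1 0 0 0 0 0 0'
```

```text
clock: 28.45
position: [0.4811, 0.0445, 0.0624]
eef_rot: [-2.325, -2.102, 0.014]
force: [-0.9, 0.0, -0.7]
width: 0.0001
finger_force: 0.0
clock: 28.75
position: [0.4886, 0.022, 0.0701]
eef_rot: [2.33, 2.102, 0.005]
force: [0.7, -0.1, 0.3]
width: 0.0003
finger_force: 0.0
```

```bash
python3 -m inch '1 0 -.007 0 0 0 0;1 0 0 0 0 0 0'; python3 -m inch '1 0 -.007 0 0 0 0;1 0 0 0 0 0 0'; python3 -m inch '1 0 -.007 0 0 0 0;1 0 0 0 0 0 0'; python3 -m inch '1 0 -.007 0 0 0 0;1 0 0 0 0 0 0'
```

```text
clock: 28.95
position: [0.4874, 0.021, 0.0689]
eef_rot: [2.331, 2.104, 0.003]
force: [0.4, 0.3, 0.2]
width: 0.0004
finger_force: 0.0
clock: 29.15
position: [0.4866, 0.0192, 0.0679]
eef_rot: [2.331, 2.106, 0.0]
force: [-0.7, -0.2, 0.6]
width: 0.0004
finger_force: 0.0
clock: 29.35
position: [0.4864, 0.0173, 0.0676]
eef_rot: [-2.331, -2.106, -0.0]
force: [0.7, -0.1, 0.6]
width: 0.0008
finger_force: 0.2
clock: 29.55
position: [0.4864, 0.0169, 0.0676]
eef_rot: [-2.331, -2.103, -0.004]
force: [-0.8, 9.5, 1.2]
width: 0.0005
finger_force: 4.6
```

Contact came exactly where the shut door stood and it was stiff, so the door is fully shut. Now the button.

```bash
python3 -m inch '1 0 -.007 0 0 0 0;1 0 0 0 0 0 0;1 0 .04 0 0 0 0;1 0 .05 0 0 0 0;1 0 0 .13 0 0 0;1 0 0 .13 0 0 0;1 0 0 .13 0 0 0;1 .024 -.15 0 0 0 0;1 .024 -.15 0 0 0 0;1 .024 -.15 0 0 0 0;1 .024 -.15 0 0 0 0;1 .024 -.12 0 0 0 0'; python3 -m inch '1 0 0 0 0 0 0;1 0 0 -.1 0 0 0;1 0 0 -.1 0 0 0;1 0 0 -.03 0 0 0;1 0 0 0 0 0 0;1 0 0 0 0 0 0'
```

```text
clock: 30.75
position: [0.5224, -0.1784, 0.1846]
eef_rot: [2.331, 2.105, -0.001]
force: [1.2, -0.1, -0.5]
width: 0.0004
finger_force: 0.0
clock: 31.35
position: [0.523, -0.1757, 0.1165]
eef_rot: [2.33, 2.107, 0.001]
force: [0.0, 0.3, -0.1]
width: 0.0002
finger_force: 0.0
```

```bash
python3 -m inch '1 0 .005 -.055 0 0 0;1 0 0 -.01 0 0 0;1 0 0 0 0 0 0'; python3 -m inch '1 0 0 -.01 0 0 0;1 0 0 0 0 0 0';python3 -m inch '1 0 0 -.01 0 0 0;1 0 0 0 0 0 0';python3 -m inch '1 0 0 -.007 0 0 0;1 0 0 0 0 0 0'
```

```text
clock: 31.65
position: [0.5234, -0.1744, 0.0975]
eef_rot: [2.33, 2.106, 0.002]
force: [0.6, 1.8, 2.0]
width: 0.0002
finger_force: 1.2
clock: 31.85
position: [0.5235, -0.1745, 0.0943]
eef_rot: [2.33, 2.105, 0.002]
force: [1.4, 1.5, 4.1]
width: 0.0005
finger_force: 2.1
clock: 32.05
position: [0.5236, -0.1746, 0.0932]
eef_rot: [2.33, 2.105, 0.002]
force: [-5.1, 4.4, 18.2]
width: -0.0003
finger_force: 8.9
clock: 32.25
position: [0.5237, -0.1747, 0.093]
eef_rot: [2.33, 2.105, 0.002]
force: [-9.8, 5.7, 28.1]
width: 0.0004
finger_force: 14.8
```

Bottomed out at 28 N, so the button is fully pressed. I'll rise clear and take a last check.

```bash
python3 -m inch '1 0 0 0 0 0 0;1 0 0 .08 0 0 0;1 0 0 .15 0 0 0;1 0 0 .16 0 0 0;1 0 0 .16 0 0 0;1 0 0 .16 0 0 0;1 0 0 .16 0 0 0;1 0 0 0 0 0 0;1 0 0 0 0 0 0;1 0 0 0 0 0 0'
python3 - <<'E'
from h import *
f=grab('scene');cv2.imwrite('pics/end.png',cv2.resize(f['img'][...,::-1],(800,600),interpolation=2))
E
```

```text
clock: 33.25
position: [0.5216, -0.1744, 0.3471]
eef_rot: [-2.329, -2.104, 0.003]
force: [0.4, 0.1, 0.3]
width: 0.0005
finger_force: 0.0
```

View pics/end.png

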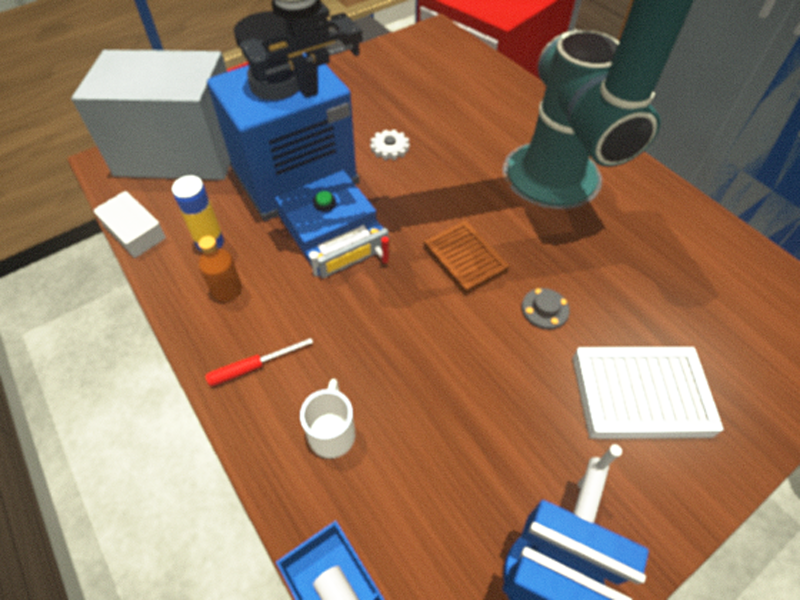

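The cassette shows inside the bay at (345,243), the door is shut with its post at (385,250), and every bystander is where it was.

```bash
python3 -c "from station import order; print(order.close_job())"
```

```text
the job is handed in; nothing more can be done
None
```

The job is handed in at 33 s: the cassette is home against the stop, the door is shut, the start button was pressed fully after that, and the other things on the bench look unmoved.

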